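# Loosen the knurled locking ring of a tube-block shaker by counting its turns

## Task

The tube block of the bench shaker is to come out for cleaning later, so loosen its locking ring: with a fingertip against the knurled rim, roll the ring anticlockwise (seen from above) until the white line on it has come round to the black pointer on the deck for the second time, and leave it lined up there. Nothing is gripped or lifted: leave the block alone in its seat, and let the bottle, jar and tip box stay where they stand.

Things in the scene. Friction and masses are not known exactly. Their poses are not given: they have to be found in the camera images.
- ring (a joint): Ring angle in rad, growing anticlockwise from above, counted on over full turns. At 0, 6.283 and 12.566 the white line is at the pointer. Starts between 3.4 and 5.4: first time round is 6.283, second 12.566. Stops at 0 (tight) and 15.5 (end of thread). Drag about 0.08 Nm: some 2 N along the rim turn it; it stays where it is left.
- ring_center (a point): Centre of the locking ring, half-way up it, on its upright axis. Dark steel, 100 mm across over the knurls (95 mm between them), 72 mm inside, 22 mm high; 36 upright ridges, 8.5 mm apart. At angle 0 its underside is 2.5 mm above the deck (this centre 13.5 mm); it rises 3 mm per anticlockwise turn. The point turns with the ring: x points at the white line.
- ring_line (a point): Outer end of the white line (13 mm long, 7 mm wide) on the top face of the ring, 47.5 mm from the ring's axis. It turns with the ring.
- pointer (a point): Tip of the black arrow (36 mm long, head 20 mm wide) on the shaker's deck, 55 mm from the ring's axis, pointing at the ring; it lies flat, and is on the side of the ring away from the control panel.
- shaker: Bench shaker, white housing fixed to the bench, 250 mm (x) by 220 mm (y), flat deck 80 mm above the bench. Origin at the bench under its middle; the control panel faces its -x; the ring's axis is at x = +20 mm, y = 0. Round the ring the deck is flat and free, at least 50 mm on every side.
- block: Round aluminium tube block, 65 mm across, 23 mm high, loose in its seat inside the ring, origin at the centre of its underside (on the deck). A lifting stem with a black button, 18 mm across, stands in its middle; its top is 39 mm above the deck. It must be left alone.
- bottle: Glass bottle with blue cap, 64 mm across, 115 mm high, standing loose on the bench beside the shaker; origin at the centre of its underside.
- jar: Amber jar with white lid, 56 mm across, 70 mm high, standing loose beside the shaker; origin at the centre of its underside.
- tipbox: Clear box of pipette tips with blue lid, 119 by 79 mm, 57 mm high, standing loose beside the shaker; origin at the centre of its underside.

How it is judged:
On the way, in this order (a step that is already met when the one before it is completed fails the run):
1. the line has come round to the pointer for the first time (value of joint ring above 6.283 rad), for 0.1 s.
2. the line has come round to the pointer for the second time (value of joint ring between 12.216 and 12.916 rad), for 0.2 s.
At the end, for the whole second after the job is handed in: The ring is at rest with its line at the pointer for the second time since the start (joint 12.566 within 0.35 rad, 20 degrees), and the block is in its seat (all of step 2 and velocity of joint ring between -0.05 and 0.05 rad/s and z of block in the frame of shaker below 0.086 m); the robot touches nothing.
It fails at once if the fingers press on or squeeze the tube block with more than 5 N (contact force between the fingers and block above 5 N).
It fails at once if the tube block is lifted more than 6 mm from its seat (z of block in the frame of shaker above 0.086 m).
It fails at once if the bottle, jar or tip box is moved by more than 25 mm or lifted (distance of any of bottle, jar, tipbox from where it was at the start of the episode above 0.025 m or height (world z) of any of bottle, jar, tipbox above 0.012 m).
It also fails if it takes over 72 s, if anything falls off the work surface, if the arm or the gripper's body presses on something with over 40 N, if the wrist force passes 120 N, or if a joint passes its speed limit or range.

## Robot

A 6-joint arm with a two-finger parallel gripper is mounted at the origin on the work surface. World frame = base frame: x ahead of the robot, y to its left, z up, the work surface at z = 0. Lengths are in m, angles in rad, forces in N, time in s.
With the tool pointing down it reaches from about 0.275 to 0.75 m from the base axis. Payload 10.2 kg.
Tool frame: the origin (TCP) lies between the finger pads; the fingertips stand ctrl.finger_overhang ahead of it and the grasp point (between the pads) lies 3 mm ahead of it (ctrl.finger_overhang is the distance from the TCP to the fingertips, in m); z points along the fingers, y is the direction in which the jaws open and shut (so a half turn about z gives the same grasp; the last joint's range is limited). The gripper opens to 88 mm and grips with 3 to 60 N. Pads are 18 mm wide; open, the fingers measure 123 mm over their backs; the gripper's body (75 mm by 187 mm) begins 45 mm behind the grasp point.
Start: joints at [-1.359, 0.313, 1.498, -0, 1.331, -0.223], TCP at [0.221, -0.476, 0.261] pointing down, gripper open.
Joint ranges: [-2.94, 2.94], [-0.97, 2.17], [0.19, 2.56], [-1.23, 4.37], [0.02, 3.11], [-2.88, 2.88]. Speed limits (rad/s): [2.39, 2.39, 3.01, 3.14, 3.14, 3.14].

## Interface

Orientations are given as a unit quaternion [x, y, z, w].
In Python, from bench import ctrl gives the robot as it stands.
- The arm moves only by the tool step_arm, never from a script. Its argument "commands" is a list that holds one entry, the list of rows, each a list of 5 numbers: the shift along the tool's x, y, z scaled (see below), then the turn about the tool's z scaled (see below), then the closure, from 0 (fully open) to 1 (shut). In form: [[[tx, ty, tz, turn, grip], ...]]. A call has exactly 10 rows; each row is the pose to reach, as a shift and turn from the pose commanded when the call began, along the tool's axes at that moment; what a row does not reach only later rows make up. The controller multiplies each number of a shift by 0.25 m and each number of a turn by pi/2 rad. A row lasts 1/12 s, in which the tool goes at most 41.7 mm and 7.16 degrees, less where a joint would pass 70% of its speed; a pose out of reach is approached as far as the arm can. A call with a number of a shift or a turn outside -1 to 1 is refused whole. A call with a gripper value outside its range is refused whole. The fingers move at their own pace and stop on an object; "newtons" is the grip in N (left out, the last holds). Time passes only in rows, so rows that repeat a pose let the fingers close, or fill a call up. It gives the time, the measured TCP pose, the force and the opening at its end, in the units of the state.
- ctrl.observe(): the state, without advancing time (a new reading comes with each control period).
- ctrl.camera(name): name is "scene" or "side" or "wrist"; returns a dict with "image" (384x512x3 uint8, blue, green, red), "fx", "fy", "cx", "cy" (pixels), "rvec" (rotation vector, rad) and "tvec" (3), from world to camera coordinates, as OpenCV has them. Camera axes: x right, y down, z forward; pixel columns grow to the right and rows downward; lengths in m; the calibration is good to about 2 mm. A picture is of the moment at which its call begins. There is no depth.
- ctrl.job_done(): hands the job in, once; it reports no verdict.
Trained networks look in the newest picture that a camera, given by its name, has taken for a name from the list of things; names that differ only in an ending like _2 or _b are one class to them, and where a whole thing is asked for, a point or a joint stands for the part that bears it (a point fixed in the world has none). Each returns a list of dicts, best first, with "p" (0 to 1); they miss things now and then, are a little off and sometimes report something else, mostly with a low value. They report only what shows in the picture. A call takes as long as a camera call.
- ctrl.look_for(camera, query): "location" ([column, row] in pixels, amid what is visible of it).
- ctrl.place_of(camera, query): "location" ([column, row] in pixels: a listed point, or the origin of a listed thing).
The state is a dict: "clock": time; "joints": joint angles; "qd": joint speeds; "tau": joint torques, N m; "ee_pos": TCP position; "orientation": TCP orientation; "ft_force": force on the tool from outside, world axes, zero at the start; "torque": the same for the moment, N m; "finger_gap": finger opening in m.
Only numpy, scipy, OpenCV 4.12 (cv2) and the standard library are available. Lean on these libraries where they do the work, as an engineer would, in place of code of your own. Each camera call takes 0.05 s, during which the arm holds its last target.

## Working session

There is one attempt and no reset: what is moved stays moved. The work goes in short steps, Python scripts to look and compute and a tool call to move; the robot and the scene stay as the last step left them, time stands still between calls to the robot, and variables do not carry over. Pictures are saved under pics/ and viewed, and the job is handed in when it is done.

Besides the shell and the picture viewer there is one more tool, called after "Call:" in YAML: its name, and indented under it one key for each argument. step_arm: Moves the arm, as the interface text tells. Shifts and turns lie within -1 to 1; 1 stands for 0.25 m of shift or pi/2 rad of turn. Its arguments: {"type":"object","properties":{"commands":{"type":"array"},"newtons":{"type":"number"}},"required":["commands"]}

```bash
mkdir -p pics; ls; python3 - <<'E'
from bench import ctrl
import cv2
s=ctrl.observe()
print(s['clock'],s['ee_pos'],s['orientation'],s['finger_gap'],s['ft_force'],ctrl.finger_overhang)
for n in ('scene','side','wrist'):
    c=ctrl.camera(n); cv2.imwrite(f'pics/{n}0.png',c['image'])
    print(n,c['fx'],c['cx'],c['cy'],c['rvec'],c['tvec'])
    for q in ('ring_center','ring_line','pointer','shaker','block','bottle','jar','tipbox'):
        r=ctrl.place_of(n,q); print(q,[(x['location'],round(x['p'],2)) for x in r[:2]])
E
```

```text
pics
0.0 [ 0.22109301 -0.4759419   0.26017394] [ 9.76462711e-01  2.15685382e-01 -1.10876747e-06 -6.23828531e-04] 0.08825841092048145 [ 0.45115143 -0.43094693  0.23399599] 0.022
scene 481.99062170737756 257.68335594416993 192.5826926736984 [ 1.77753527  1.82608038 -0.69766148] [-0.05803616 -0.35723638  1.46119852]
ring_center [([257.3, 179.3], 0.86)]
ring_line [([242.7, 200.8], 0.6), ([236.3, 168.3], 0.56)]
pointer [([240.3, 201.9], 0.61)]
shaker [([259.3, 200.5], 0.8)]
block [([256.8, 184.3], 0.88)]
bottle [([325.7, 252.4], 0.77)]
jar [([336.1, 217.6], 0.86)]
tipbox [([183.5, 186.6], 0.91)]
side 411.00461628017035 256.749713808277 199.23361956571426 [ 0.65259473 -2.65450887  1.1359962 ] [0.51185228 0.21639124 0.94292952]
ring_center [([263.4, 209.9], 0.55)]
ring_line [([277.1, 196.9], 0.62), ([250.1, 200.8], 0.36)]
pointer [([252.9, 200.1], 0.95)]
shaker [([267.3, 238.3], 0.55)]
block [([264.2, 216.7], 0.8)]
bottle [([190.7, 254.6], 0.82)]
jar [([223.4, 285.2], 0.81)]
tipbox [([317.8, 206.9], 0.9)]
wrist 320.14983690207913 250.9789033933218 187.5019157377531 [-2.44318178  1.56151103  0.22056622] [-0.52527365 -0.03741943  0.3907293 ]
ring_center []
ring_line []
pointer []
shaker []
block []
bottle []
jar []
tipbox []
```

View pics/scene0.png

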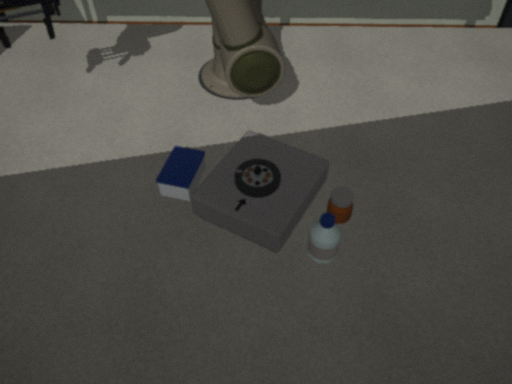

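View pics/side0.png

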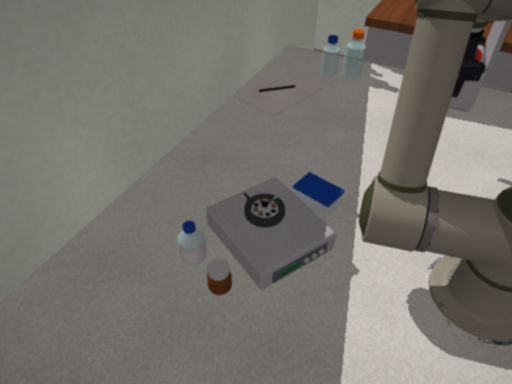

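```bash
cat > h.py <<'E'
import numpy as np, cv2
from bench import ctrl
def ray(c,uv):
    R,_=cv2.Rodrigues(np.array(c['rvec'],float)); t=np.array(c['tvec'],float)
    d=R.T@np.array([(uv[0]-c['cx'])/c['fx'],(uv[1]-c['cy'])/c['fy'],1.]); return -R.T@t,d
def onz(c,uv,z):
    o,d=ray(c,uv); return o+d*(z-o[2])/d[2]
def proj(c,P):
    K=np.array([[c['fx'],0,c['cx']],[0,c['fy'],c['cy']],[0,0,1.]])
    return cv2.projectPoints(np.array(P,float).reshape(-1,3),np.array(c['rvec'],float),np.array(c['tvec'],float),K,None)[0].reshape(-1,2)
E
python3 - <<'E'
from h import *
Z=dict(ring_center=.0955,ring_line=.1065,pointer=.08,shaker=0,block=.08,bottle=0,jar=0,tipbox=0)
for n in ('scene','side'):
    c=ctrl.camera(n)
    for q in Z:
        for r in ctrl.place_of(n,q)[:2]: print(n,q,r['location'],round(r['p'],2),onz(c,r['location'],Z[q]).round(4))
E
```

```text
scene ring_center [259.2, 179.0] 0.76 [0.5222 0.0762 0.0955]
scene ring_line [235.6, 168.8] 0.86 [0.5035 0.0244 0.1065]
scene pointer [241.2, 199.8] 0.67 [0.5692 0.0392 0.08  ]
scene shaker [259.6, 203.8] 0.95 [0.5114 0.0768 0.    ]
scene block [257.3, 183.8] 0.85 [0.5221 0.072  0.08  ]
scene bottle [323.4, 250.5] 0.88 [0.639  0.2167 0.    ]
scene jar [338.6, 216.1] 0.84 [0.5434 0.2571 0.    ]
scene tipbox [181.4, 183.9] 0.75 [ 0.4533 -0.1133  0.    ]
scene tipbox [334.6, 212.0] 0.64 [0.5316 0.249  0.    ]
side ring_center [264.3, 209.3] 0.93 [0.5189 0.073  0.0955]
side ring_line [276.0, 196.3] 0.73 [0.5089 0.0288 0.1065]
side pointer [251.7, 201.8] 0.62 [0.5659 0.0501 0.08  ]
side block [264.8, 216.9] 0.65 [0.5127 0.0819 0.08  ]
side bottle [193.2, 252.4] 0.71 [0.6487 0.2054 0.    ]
side jar [218.5, 284.4] 0.93 [0.5435 0.2573 0.    ]
side tipbox [312.2, 204.5] 0.87 [ 0.4499 -0.0922  0.    ]
```

```bash
cat >> h.py <<'E'
from scipy.spatial.transform import Rotation as Rot
def toolxy(P):
    s=ctrl.observe(); return Rot.from_quat(s['orientation']).inv().apply(np.array(P)-s['ee_pos'])
E
python3 - <<'E'
from h import *
c=ctrl.camera('wrist'); o,d=ray(c,(c['cx'],c['cy']))
s=ctrl.observe(); Q=Rot.from_quat(s['orientation']).inv()
print(s['clock'],'cam in tool',Q.apply(o-s['ee_pos']).round(3),'fwd',Q.apply(d).round(3))
print(toolxy([.52,.0745,.0955]))
for n in ('scene','side'):
    im=ctrl.camera(n)['image']; u,v=(258,180) if n=='scene' else (264,210)
    cv2.imwrite(f'pics/{n}_z.png',cv2.convertScaleAbs(cv2.resize(im[v-45:v+45,u-60:u+60],None,fx=6,fy=6,interpolation=cv2.INTER_CUBIC),alpha=1.8))
E
```

```text
2.3 cam in tool [ 0.071  0.001 -0.124] fwd [-0.275 -0.002  0.961]
[ 0.50301167 -0.37352772  0.16523994]
```

View pics/scene_z.png

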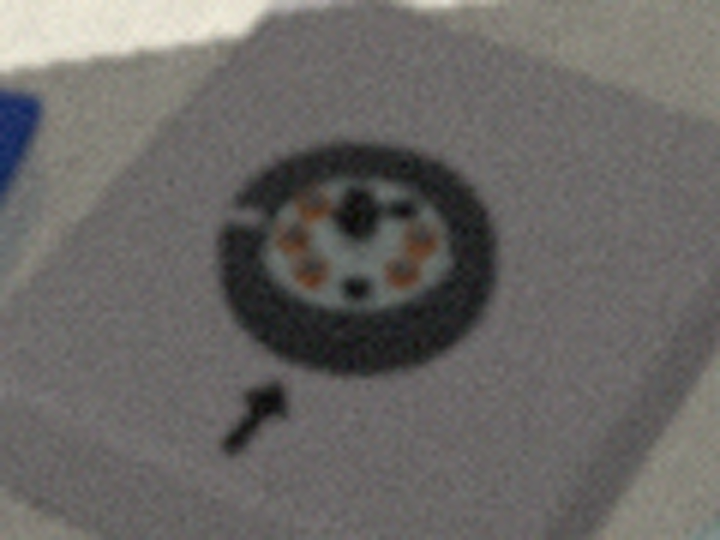

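View pics/side_z.png

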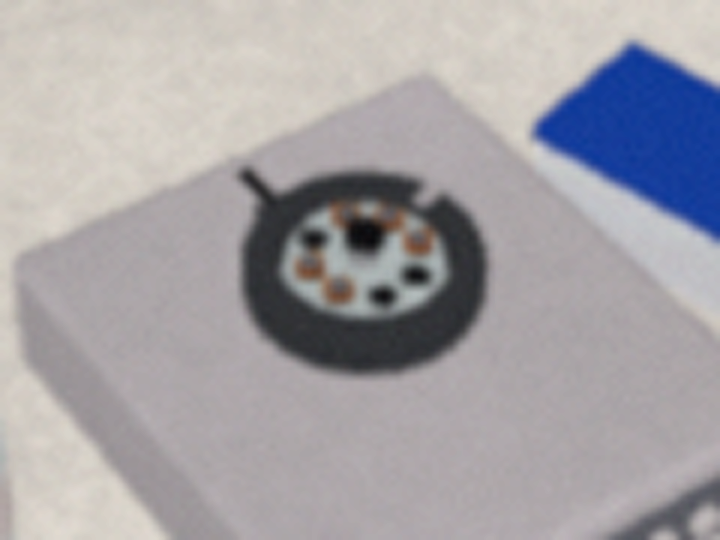

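Call:
step_arm:
  commands:
    - [[0.09, -0.075, 0, 0, 0.73], [0.18, -0.15, 0, 0, 0.73], [0.27, -0.225, 0, 0, 0.73], [0.36, -0.3, 0, 0, 0.73], [0.45, -0.375, 0, 0, 0.73], [0.54, -0.45, 0, 0, 0.73], [0.63, -0.525, 0, 0, 0.73], [0.72, -0.6, 0, 0, 0.73], [0.81, -0.675, 0, 0, 0.73], [0.9, -0.75, 0, 0, 0.73]]
  newtons: 20

```text
clock: 3.23
ee_pos: [0.3465, -0.21, 0.2609]
orientation: [0.976, 0.216, 0.0, 0.0]
ft_force: [-0.1, 0.3, 0.4]
finger_gap: 0.0248
```

Call:
step_arm:
  commands:
    - [[0.09, -0.075, 0, 0, 0.73], [0.18, -0.15, 0, 0, 0.73], [0.27, -0.225, 0, 0, 0.73], [0.36, -0.3, 0, 0, 0.73], [0.45, -0.375, 0, 0, 0.73], [0.54, -0.45, 0, 0, 0.73], [0.63, -0.525, 0, 0, 0.73], [0.72, -0.6, 0, 0, 0.73], [0.81, -0.675, 0, 0, 0.73], [0.9, -0.75, 0, 0, 0.73]]

```text
clock: 4.07
ee_pos: [0.4717, 0.055, 0.2608]
orientation: [0.976, 0.216, 0.0, 0.0]
ft_force: [1.0, -1.3, -0.3]
finger_gap: 0.0236
```

```bash
python3 - <<'E'
from h import *
c=ctrl.camera('wrist'); s=ctrl.observe(); cv2.imwrite('pics/w1.png',c['image'])
print(s['clock'],s['ee_pos'],s['orientation'],s['finger_gap'],s['ft_force'])
for q,z in dict(ring_center=.0955,ring_line=.1065,pointer=.08,block=.08).items():
    for r in ctrl.place_of('wrist',q)[:2]: print(q,r['location'],round(r['p'],2),onz(c,r['location'],z).round(4))
E
```

```text
4.1167 [0.472903   0.05821826 0.26076991] [ 9.76220990e-01  2.16775473e-01  7.22267362e-04 -6.71529781e-04] 0.02386047174518471 [-1.53130386  1.6603631  -0.26283409]
ring_center [111.7, 26.8] 0.3 [0.5375 0.2115 0.0955]
ring_line [295.3, 156.9] 0.78 [0.5055 0.0271 0.1065]
pointer [305.3, 85.0] 0.55 [0.5654 0.0435 0.08  ]
block [256.3, 117.9] 0.76 [0.5202 0.0715 0.08  ]
```

View pics/w1.png

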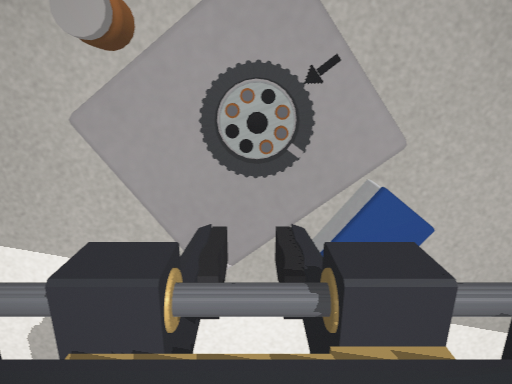

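```bash
python3 - <<'E'
from h import *
c=ctrl.camera('wrist'); s=ctrl.observe(); print(s['ee_pos'],s['clock'])
g=cv2.cvtColor(c['image'],cv2.COLOR_BGR2GRAY)
m=np.zeros_like(g); cv2.circle(m,(257,119),70,255,-1)
b=((g<95)&(m>0)).astype(np.uint8)
n,l,st,ce=cv2.connectedComponentsWithStats(b); i=1+np.argmax(st[1:,4]); print(st[i])
b=cv2.morphologyEx((l==i).astype(np.uint8),cv2.MORPH_OPEN,np.ones((5,5)))
ct=max(cv2.findContours(b,0,1)[0],key=cv2.contourArea); h=cv2.convexHull(ct); e=cv2.fitEllipse(h); print(e)
# project contour on mid-height plane; top outer edge
for z in (.0955,.1069):
    P=np.array([onz(c,p,z)[:2] for p in ct.reshape(-1,2)])
    A=np.c_[2*P,np.ones(len(P))]; x=np.linalg.lstsq(A,(P**2).sum(1),rcond=None)[0]; print(z,x[:2],np.sqrt(x[2]+x[:2]@x[:2]))
l=np.array(onz(c,(297,152),.1069)); p=onz(c,(307,82),.08); print('line mid',l,'ptr',p)
E
```

```text
[0.47105551 0.0527854  0.26072171] 4.3667
[ 197   58  119  119 5288]
((254.907958984375, 116.75345611572266), (114.87615966796875, 116.51139831542969), 5.309758186340332)
0.0955 [0.51868273 0.07124154] 0.044674304564806054
0.1069 [0.51934639 0.07166747] 0.0429158002939342
line mid [0.50938352 0.02595595 0.1069    ] ptr [0.56760286 0.04144536 0.08      ]
```

```bash
python3 - <<'E'
from h import *
c=ctrl.camera('wrist'); s=ctrl.observe(); print(s['ee_pos'],s['clock'],s['qd'].round(3) if hasattr(s['qd'],'round') else s['qd'])
g=cv2.cvtColor(c['image'],cv2.COLOR_BGR2GRAY)
m=np.zeros_like(g); cv2.circle(m,(257,119),64,255,-1)
b=((g<95)&(m>0)).astype(np.uint8)
b=cv2.morphologyEx(b,cv2.MORPH_CLOSE,np.ones((25,25)));b=cv2.morphologyEx(b,cv2.MORPH_OPEN,np.ones((25,25)))
ct=max(cv2.findContours(b,0,1)[0],key=cv2.contourArea)
for z in (.0955,.1069):
    P=np.array([onz(c,p,z)[:2] for p in ct.reshape(-1,2)])
    A=np.c_[2*P,np.ones(len(P))]; x=np.linalg.lstsq(A,(P**2).sum(1),rcond=None)[0]; r=np.hypot(*(P-x[:2]).T);print(z,x[:2],r.mean(),r.std())
v=c['image'].copy(); cv2.drawContours(v,[ct],-1,(0,0,255),1); cv2.imwrite('pics/w2.png',v[40:200,170:350].repeat(3,0).repeat(3,1))
E
```

```text
[0.4710666  0.05265833 0.26078294] 4.4167 [-0.003 -0.001 -0.     0.001 -0.001  0.002]
0.0955 [0.51890692 0.07050639] 0.050153900337321165 0.0011935651906229345
0.1069 [0.51956054 0.07094586] 0.048180402356277706 0.0011465997805930976
```

View pics/w2.png

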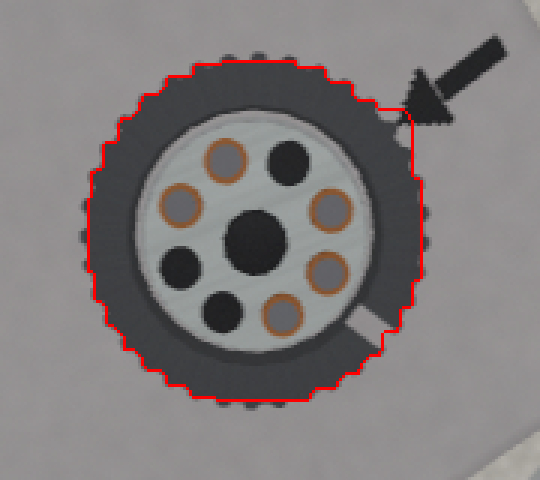

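Call:
step_arm:
  commands:
    - [[-0.072, 0.012, 0.06, 0, 0.73], [-0.072, 0.012, 0.12, 0, 0.73], [-0.072, 0.012, 0.2, 0, 0.73], [-0.072, 0.012, 0.28, 0, 0.73], [-0.072, 0.012, 0.36, 0, 0.73], [-0.072, 0.012, 0.44, 0, 0.73], [-0.072, 0.012, 0.52, 0, 0.73], [-0.072, 0.012, 0.57, 0, 0.73], [-0.072, 0.012, 0.59, 0, 0.73], [-0.072, 0.012, 0.59, 0, 0.73]]

```text
clock: 5.25
ee_pos: [0.4558, 0.0426, 0.1127]
orientation: [0.977, 0.215, -0.001, -0.0]
ft_force: [0.5, 0.3, 0.6]
finger_gap: 0.0237
```

```bash
python3 - <<'E'
from h import *
c=ctrl.camera('wrist'); s=ctrl.observe(); cv2.imwrite('pics/w3.png',c['image'])
print(s['clock'],s['ee_pos'],s['finger_gap'],s['ft_force'],toolxy([.5195,.072,.0955]))
E
```

```text
5.3 [0.45627595 0.04266994 0.11351149] 0.02373150459839111 [-0.17191161  0.68400654  1.13661806] [ 6.96963407e-02 -3.41818847e-05  1.80101562e-02]
```

View pics/w3.png

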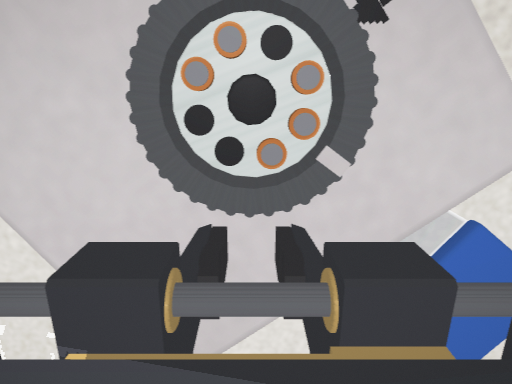

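Call:
step_arm:
  commands:
    - [[0.01, 0, 0, 0, 0.73], [0.018, 0, 0, 0, 0.73], [0.025, 0, 0, 0, 0.73], [0.03, 0, 0, 0, 0.73], [0.034, 0, 0, 0, 0.73], [0.038, 0, 0, 0, 0.73], [0.041, 0, 0, 0, 0.73], [0.044, 0, 0, 0, 0.73], [0.048, 0, 0, 0, 0.73], [0.048, 0, 0, 0, 0.73]]

```text
clock: 6.13
ee_pos: [0.4672, 0.0483, 0.1132]
orientation: [0.976, 0.216, -0.0, -0.0]
ft_force: [-0.6, -0.8, 0.1]
finger_gap: 0.024
```

Not yet in contact (noise-level force); closing in slowly.

Call:
step_arm:
  commands:
    - [[0.002, 0, 0, 0, 0.73], [0.004, 0, 0, 0, 0.73], [0.006, 0, 0, 0, 0.73], [0.006, 0, 0, 0, 0.73], [0.008, 0, 0, 0, 0.73], [0.008, 0, 0, 0, 0.73], [0.01, 0, 0, 0, 0.73], [0.01, 0, 0, 0, 0.73], [0.01, 0, 0, 0, 0.73], [0.01, 0, 0, 0, 0.73]]

```text
clock: 6.97
ee_pos: [0.4679, 0.0487, 0.113]
orientation: [0.976, 0.216, -0.002, 0.0]
ft_force: [-10.1, -5.9, 5.1]
finger_gap: 0.0236
```

```bash
python3 - <<'E'
import numpy as np
for st in (4,6):
  print(st,[[round(.055*(1-np.cos(np.radians(t)))/.25,4),round(.055*np.sin(np.radians(t))/.25,4),0,round(-t/90,4),.73] for t in range(st,st*10+1,st)])
E
```

```text
4 [[np.float64(0.0005), np.float64(0.0153), 0, -0.0444, 0.73], [np.float64(0.0021), np.float64(0.0306), 0, -0.0889, 0.73], [np.float64(0.0048), np.float64(0.0457), 0, -0.1333, 0.73], [np.float64(0.0085), np.float64(0.0606), 0, -0.1778, 0.73], [np.float64(0.0133), np.float64(0.0752), 0, -0.2222, 0.73], [np.float64(0.019), np.float64(0.0895), 0, -0.2667, 0.73], [np.float64(0.0258), np.float64(0.1033), 0, -0.3111, 0.73], [np.float64(0.0334), np.float64(0.1166), 0, -0.3556, 0.73], [np.float64(0.042), np.float64(0.1293), 0, -0.4, 0.73], [np.float64(0.0515), np.float64(0.1414), 0, -0.4444, 0.73]]
6 [[np.float64(0.0012), np.float64(0.023), 0, -0.0667, 0.73], [np.float64(0.0048), np.float64(0.0457), 0, -0.1333, 0.73], [np.float64(0.0108), np.float64(0.068), 0, -0.2, 0.73], [np.float64(0.019), np.float64(0.0895), 0, -0.2667, 0.73], [np.float64(0.0295), np.float64(0.11), 0, -0.3333, 0.73], [np.float64(0.042), np.float64(0.1293), 0, -0.4, 0.73], [np.float64(0.0565), np.float64(0.1472), 0, -0.4667, 0.73], [np.float64(0.0728), np.float64(0.1635), 0, -0.5333, 0.73], [np.float64(0.0907), np.float64(0.178), 0, -0.6, 0.73], [np.float64(0.11), np.float64(0.1905), 0, -0.6667, 0.73]]
```

Call:
step_arm:
  commands:
    - [[0.0005, 0.0153, 0, -0.0444, 0.73], [0.0021, 0.0306, 0, -0.0889, 0.73], [0.0048, 0.0457, 0, -0.1333, 0.73], [0.0085, 0.0606, 0, -0.1778, 0.73], [0.0133, 0.0752, 0, -0.2222, 0.73], [0.019, 0.0895, 0, -0.2667, 0.73], [0.0258, 0.1033, 0, -0.3111, 0.73], [0.0334, 0.1166, 0, -0.3556, 0.73], [0.042, 0.1293, 0, -0.4, 0.73], [0.0515, 0.1414, 0, -0.4444, 0.73]]

```text
clock: 7.8
ee_pos: [0.4956, 0.0211, 0.1134]
orientation: [0.843, 0.538, -0.002, 0.001]
ft_force: [-6.3, -12.2, 4.4]
finger_gap: 0.0239
```

```bash
cat >> h.py <<'E'
def rep(tag):
    c=ctrl.camera('wrist'); s=ctrl.observe(); cv2.imwrite(f'pics/{tag}.png',c['image'])
    q=Rot.from_quat(s['orientation']); xt=q.apply([1,0,0]); f=q.inv().apply(s['ft_force'])
    C=np.array([.5195,.072]); 
    print(s['clock'],'psi',np.degrees(np.arctan2(xt[1],xt[0])).round(1),'centre in tool',toolxy([*C,.0955]).round(4),'f tool',f.round(1),'j6',round(s['joints'][5],2))
    L=ctrl.place_of('wrist','ring_line')
    for r in L[:2]:
        p=onz(c,r['location'],.108)[:2]-C; print('line',r['location'],round(r['p'],2),'ringang deg',np.degrees(np.arctan2(p[1],p[0]))+32.3, np.hypot(*p).round(4))
E
python3 -c "
from h import *
rep('w4')"
```

```text
7.85 psi 65.4 centre in tool [ 0.0563 -0.0001  0.0177] f tool [-13.8  -0.9  -3.7] j6 0.24
line [338.4, 201.5] 0.73 ringang deg -30.7520438203222 0.0477
```

View pics/w4.png

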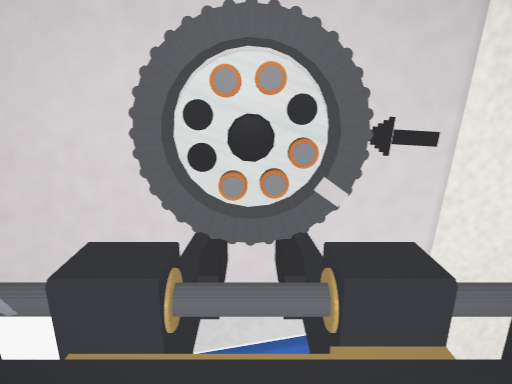

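Call:
step_arm:
  commands:
    - [[0.0012, 0.023, 0, -0.0667, 0.73], [0.0048, 0.0457, 0, -0.1333, 0.73], [0.0108, 0.068, 0, -0.2, 0.73], [0.019, 0.0895, 0, -0.2667, 0.73], [0.0295, 0.11, 0, -0.3333, 0.73], [0.042, 0.1293, 0, -0.4, 0.73], [0.0565, 0.1472, 0, -0.4667, 0.73], [0.0728, 0.1635, 0, -0.5333, 0.73], [0.0907, 0.178, 0, -0.6, 0.73], [0.11, 0.1905, 0, -0.6667, 0.73]]

```text
clock: 8.73
ee_pos: [0.5517, 0.0263, 0.1138]
orientation: [0.46, 0.888, -0.0, 0.001]
ft_force: [0.6, -5.2, 2.1]
finger_gap: 0.0238
```

```bash
python3 -c "
from h import *
rep('w5')"
```

```text
8.7833 psi 125.6 centre in tool [ 0.0559 -0.0004  0.0181] f tool [-5.7 -2.  -1.1] j6 -0.78
line [341.0, 199.5] 0.88 ringang deg 30.718592448152116 0.0477
```

Call:
step_arm:
  commands:
    - [[0.0042, 0.023, 0, -0.0667, 0.73], [0.0088, 0.0457, 0, -0.1333, 0.73], [0.0148, 0.068, 0, -0.2, 0.73], [0.022, 0.088, 0, -0.2667, 0.73], [0.032, 0.108, 0, -0.3333, 0.73], [0.0445, 0.127, 0, -0.4, 0.73], [0.0588, 0.1445, 0, -0.4667, 0.73], [0.075, 0.1605, 0, -0.5333, 0.73], [0.0927, 0.1745, 0, -0.6, 0.73], [0.112, 0.187, 0, -0.6667, 0.73]]

```text
clock: 9.67
ee_pos: [0.5746, 0.0772, 0.1141]
orientation: [-0.045, 0.999, -0.0, 0.002]
ft_force: [3.8, -0.1, 2.6]
finger_gap: 0.024
```

```bash
python3 -c "
from h import *
rep('w6')"
```

```text
9.7167 psi -174.4 centre in tool [ 0.0553 -0.0007  0.0183] f tool [-6.3 -1.  -1.7] j6 -1.74
line [341.4, 200.4] 0.84 ringang deg 91.16570975611162 0.0474
```

Call:
step_arm:
  commands:
    - [[0.0032, 0.023, 0, -0.0667, 0.73], [0.0068, 0.0457, 0, -0.1333, 0.73], [0.0128, 0.068, 0, -0.2, 0.73], [0.021, 0.0885, 0, -0.2667, 0.73], [0.031, 0.109, 0, -0.3333, 0.73], [0.0435, 0.128, 0, -0.4, 0.73], [0.0578, 0.146, 0, -0.4667, 0.73], [0.074, 0.162, 0, -0.5333, 0.73], [0.0917, 0.176, 0, -0.6, 0.73], [0.111, 0.1885, 0, -0.6667, 0.73]]

```text
clock: 10.6
ee_pos: [0.5421, 0.1226, 0.1141]
orientation: [-0.538, 0.843, -0.0, 0.002]
ft_force: [1.9, 4.4, 3.9]
finger_gap: 0.0238
```

```bash
python3 -c "
from h import *
rep('w7')"
```

```text
10.65 psi -114.5 centre in tool [ 0.0553 -0.0014  0.0183] f tool [-5.5 -0.6 -2.7] j6 -2.7
line [336.8, 199.6] 0.8 ringang deg 151.17708175799226 0.0458
```

View pics/w7.png

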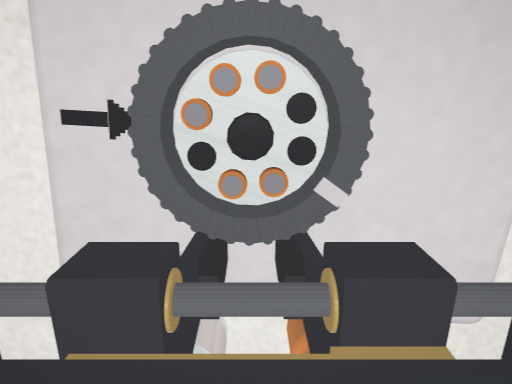

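```bash
python3 - <<'E'
import numpy as np
D=.068
print([[round(float(D*(1-np.cos(np.radians(t))))/.25,4),round(float(-D*np.sin(np.radians(t)))/.25,4),0,round(t/90,4),.73] for t in range(6,61,6)])
print([[round(float(-.0135+D*(1-np.cos(np.radians(t))))/.25,4),round(float(-D*np.sin(np.radians(t)))/.25,4),0,round(t/90,4),.73] for t in range(6,43,6)])
E
```

```text
[[0.0015, -0.0284, 0, 0.0667, 0.73], [0.0059, -0.0566, 0, 0.1333, 0.73], [0.0133, -0.0841, 0, 0.2, 0.73], [0.0235, -0.1106, 0, 0.2667, 0.73], [0.0364, -0.136, 0, 0.3333, 0.73], [0.0519, -0.1599, 0, 0.4, 0.73], [0.0699, -0.182, 0, 0.4667, 0.73], [0.09, -0.2021, 0, 0.5333, 0.73], [0.1121, -0.2201, 0, 0.6, 0.73], [0.136, -0.2356, 0, 0.6667, 0.73]]
[[-0.0525, -0.0284, 0, 0.0667, 0.73], [-0.0481, -0.0566, 0, 0.1333, 0.73], [-0.0407, -0.0841, 0, 0.2, 0.73], [-0.0305, -0.1106, 0, 0.2667, 0.73], [-0.0176, -0.136, 0, 0.3333, 0.73], [-0.0021, -0.1599, 0, 0.4, 0.73], [0.0159, -0.182, 0, 0.4667, 0.73]]
```

Call:
step_arm:
  commands:
    - [[-0.02, 0, 0, 0, 0.73], [-0.04, 0, 0, 0, 0.73], [-0.054, 0, 0, 0, 0.73], [-0.0525, -0.0284, 0, 0.0667, 0.73], [-0.0481, -0.0566, 0, 0.1333, 0.73], [-0.0407, -0.0841, 0, 0.2, 0.73], [-0.0305, -0.1106, 0, 0.2667, 0.73], [-0.0176, -0.136, 0, 0.3333, 0.73], [-0.0021, -0.1599, 0, 0.4, 0.73], [0.0159, -0.182, 0, 0.4667, 0.73]]

```text
clock: 11.53
ee_pos: [0.5811, 0.0986, 0.1128]
orientation: [-0.196, 0.981, 0.0, -0.0]
ft_force: [0.4, -0.8, -0.5]
finger_gap: 0.0233
```

Call:
step_arm:
  commands:
    - [[0.0015, -0.0284, 0, 0.0667, 0.73], [0.0059, -0.0566, 0, 0.1333, 0.73], [0.0133, -0.0841, 0, 0.2, 0.73], [0.0235, -0.1106, 0, 0.2667, 0.73], [0.0364, -0.136, 0, 0.3333, 0.73], [0.0519, -0.1599, 0, 0.4, 0.73], [0.0699, -0.182, 0, 0.4667, 0.73], [0.09, -0.2021, 0, 0.5333, 0.73], [0.1121, -0.2201, 0, 0.6, 0.73], [0.136, -0.2356, 0, 0.6667, 0.73]]

```text
clock: 12.37
ee_pos: [0.5724, 0.031, 0.1128]
orientation: [0.321, 0.947, -0.0, -0.0]
ft_force: [0.0, 0.6, 0.2]
finger_gap: 0.0237
```

```bash
python3 -c "
from h import *
rep('w8')"
```

```text
12.4167 psi 142.2 centre in tool [0.067  0.0008 0.0174] f tool [-0.7 -0.1 -1.4] j6 -1.06
```

Call:
step_arm:
  commands:
    - [[0.0015, -0.0284, 0, 0.0667, 0.73], [0.0059, -0.0566, 0, 0.1333, 0.73], [0.0133, -0.0841, 0, 0.2, 0.73], [0.0235, -0.1106, 0, 0.2667, 0.73], [0.0364, -0.136, 0, 0.3333, 0.73], [0.0519, -0.1599, 0, 0.4, 0.73], [0.0699, -0.182, 0, 0.4667, 0.73], [0.09, -0.2021, 0, 0.5333, 0.73], [0.1121, -0.2201, 0, 0.6, 0.73], [0.136, -0.2356, 0, 0.6667, 0.73]]

```text
clock: 13.3
ee_pos: [0.5098, 0.005, 0.1131]
orientation: [0.75, 0.661, -0.0, -0.0]
ft_force: [0.5, -0.3, 0.4]
finger_gap: 0.0238
```

Call:
step_arm:
  commands:
    - [[0.0015, -0.0284, 0, 0.0667, 0.73], [0.0059, -0.0566, 0, 0.1333, 0.73], [0.0133, -0.0841, 0, 0.2, 0.73], [0.0235, -0.1106, 0, 0.2667, 0.73], [0.0364, -0.136, 0, 0.3333, 0.73], [0.0519, -0.1599, 0, 0.4, 0.73], [0.0699, -0.182, 0, 0.4667, 0.73], [0.09, -0.2021, 0, 0.5333, 0.73], [0.09, -0.2021, 0, 0.5333, 0.73], [0.09, -0.2021, 0, 0.5333, 0.73]]

```text
clock: 14.13
ee_pos: [0.4628, 0.0336, 0.1133]
orientation: [0.953, 0.303, 0.0, 0.0]
ft_force: [-0.8, 0.2, -0.3]
finger_gap: 0.0239
```

```bash
python3 -c "
from h import *
rep('w9')"
```

```text
14.1833 psi 35.2 centre in tool [0.0685 0.0011 0.0178] f tool [-0.3  0.4 -0.1] j6 0.78
line [131.4, 91.1] 0.84 ringang deg 152.79285365983105 0.0472
```

View pics/w9.png

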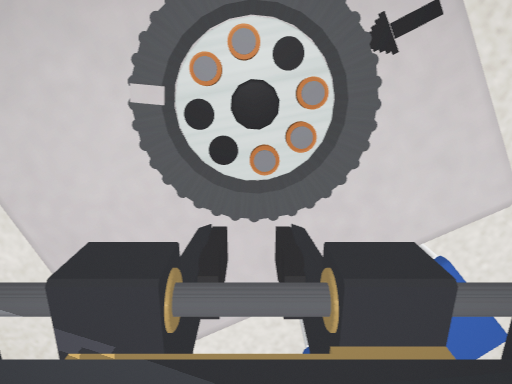

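Call:
step_arm:
  commands:
    - [[0.015, 0.004, 0, 0, 0.73], [0.03, 0.004, 0, 0, 0.73], [0.038, 0.004, 0, 0, 0.73], [0.042, 0.004, 0, 0, 0.73], [0.045, 0.004, 0, 0, 0.73], [0.048, 0.004, 0, 0, 0.73], [0.05, 0.004, 0, 0, 0.73], [0.052, 0.004, 0, 0, 0.73], [0.054, 0.004, 0, 0, 0.73], [0.055, 0.004, 0, 0, 0.73]]

```text
clock: 15.07
ee_pos: [0.4731, 0.0398, 0.113]
orientation: [0.954, 0.3, -0.002, 0.0]
ft_force: [-8.9, -7.8, 4.7]
finger_gap: 0.0235
```

```bash
python3 -c "
from h import *
rep('w10')"
```

```text
15.1167 psi 34.9 centre in tool [0.0566 0.0001 0.0173] f tool [-11.    0.8  -4.1] j6 0.8
line [128.7, 125.0] 0.63 ringang deg 153.73046727390047 0.0482
```

Call:
step_arm:
  commands:
    - [[0.0012, 0.023, 0, -0.0667, 0.73], [0.0048, 0.0457, 0, -0.1333, 0.73], [0.0108, 0.068, 0, -0.2, 0.73], [0.019, 0.0895, 0, -0.2667, 0.73], [0.0295, 0.11, 0, -0.3333, 0.73], [0.042, 0.1293, 0, -0.4, 0.73], [0.0565, 0.1472, 0, -0.4667, 0.73], [0.0728, 0.1635, 0, -0.5333, 0.73], [0.0907, 0.178, 0, -0.6, 0.73], [0.11, 0.1905, 0, -0.6667, 0.73]]

```text
clock: 16.0
ee_pos: [0.5243, 0.0159, 0.1134]
orientation: [0.674, 0.739, -0.001, 0.0]
ft_force: [-2.3, -6.8, 3.2]
finger_gap: 0.0239
```

```bash
python3 -c "
from h import *
rep('w11')"
```

```text
16.05 psi 95.6 centre in tool [ 0.0563 -0.0002  0.0179] f tool [-6.8 -2.4 -1.7] j6 -0.29
line [128.6, 121.6] 0.56 ringang deg -147.0588001423768 0.049
```

Ring at 213°; 147° to go. Next 60° with a 1 mm extra press.

Call:
step_arm:
  commands:
    - [[0.0042, 0.023, 0, -0.0667, 0.73], [0.0088, 0.0457, 0, -0.1333, 0.73], [0.0148, 0.068, 0, -0.2, 0.73], [0.022, 0.088, 0, -0.2667, 0.73], [0.032, 0.108, 0, -0.3333, 0.73], [0.0445, 0.127, 0, -0.4, 0.73], [0.0588, 0.1445, 0, -0.4667, 0.73], [0.075, 0.1605, 0, -0.5333, 0.73], [0.0927, 0.1745, 0, -0.6, 0.73], [0.112, 0.187, 0, -0.6667, 0.73]]

```text
clock: 16.93
ee_pos: [0.5697, 0.0484, 0.114]
orientation: [0.215, 0.977, -0.0, 0.002]
ft_force: [3.3, -5.2, 1.8]
finger_gap: 0.024
```

```bash
python3 -c "
from h import *
rep('w12')"
```

```text
16.9833 psi 155.6 centre in tool [ 0.0555 -0.      0.0182] f tool [-5.1 -2.3 -2.3] j6 -1.26
line [129.1, 126.8] 0.63 ringang deg -85.62325078219322 0.0498
```

Call:
step_arm:
  commands:
    - [[0.0032, 0.023, 0, -0.0667, 0.73], [0.0068, 0.0457, 0, -0.1333, 0.73], [0.0128, 0.068, 0, -0.2, 0.73], [0.021, 0.0885, 0, -0.2667, 0.73], [0.031, 0.109, 0, -0.3333, 0.73], [0.0435, 0.128, 0, -0.4, 0.73], [0.0578, 0.146, 0, -0.4667, 0.73], [0.074, 0.162, 0, -0.5333, 0.73], [0.0917, 0.176, 0, -0.6, 0.73], [0.111, 0.1885, 0, -0.6667, 0.73]]

```text
clock: 17.87
ee_pos: [0.5645, 0.104, 0.1143]
orientation: [-0.302, 0.953, -0.0, 0.002]
ft_force: [3.3, 1.2, 3.0]
finger_gap: 0.0238
```

```bash
python3 -c "
from h import *
rep('w13')"
```

```text
17.9167 psi -144.4 centre in tool [ 0.0552 -0.0008  0.0185] f tool [-6.1  0.3 -3. ] j6 -2.21
line [130.1, 125.1] 0.96 ringang deg -27.58941827010387 0.0493
```

View pics/w13.png

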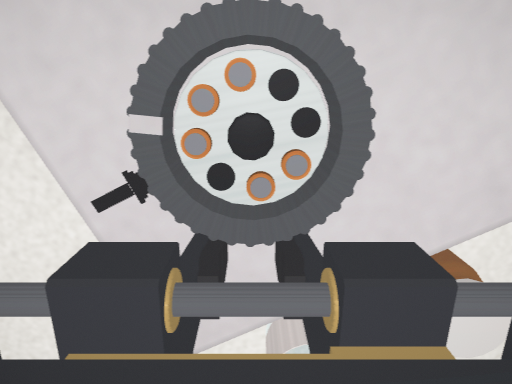

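Call:
step_arm:
  commands:
    - [[0.0015, 0.0153, 0, -0.0444, 0.73], [0.0036, 0.0306, 0, -0.0889, 0.73], [0.0063, 0.0457, 0, -0.1333, 0.73], [0.01, 0.0606, 0, -0.1778, 0.73], [0.0148, 0.0752, 0, -0.2222, 0.73], [0.0205, 0.0885, 0, -0.2667, 0.73], [0.0273, 0.1023, 0, -0.3111, 0.73], [0.0273, 0.1023, 0, -0.3111, 0.73], [0.0273, 0.1023, 0, -0.3111, 0.73], [0.0273, 0.1023, 0, -0.3111, 0.73]]

```text
clock: 18.8
ee_pos: [0.5439, 0.1215, 0.1142]
orientation: [-0.521, 0.854, 0.0, 0.002]
ft_force: [3.7, 7.4, 5.0]
finger_gap: 0.0238
```

```bash
python3 -c "
from h import *
rep('w14')"
```

```text
18.85 psi -117.3 centre in tool [ 0.0553 -0.001   0.0185] f tool [-8.3  0.7 -4.6] j6 -2.66
line [128.0, 125.9] 0.67 ringang deg -0.05167177904931464 0.0492
```

View pics/w14.png

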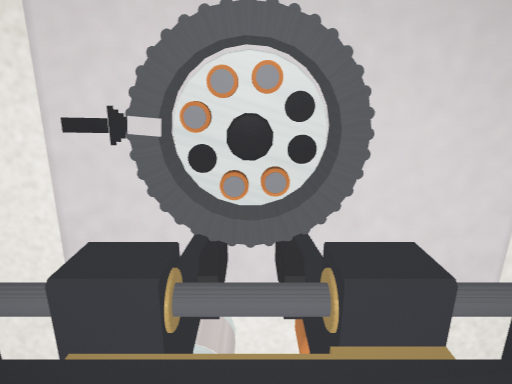

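Line (128–160, 126) is in line with the pointer (62–127, 125). Backing off radially, then up.

Call:
step_arm:
  commands:
    - [[-0.02, 0, 0, 0, 0.73], [-0.05, 0, 0, 0, 0.73], [-0.08, 0, 0, 0, 0.73], [-0.1, 0, 0, 0, 0.73], [-0.1, 0, -0.08, 0, 0.73], [-0.1, 0, -0.18, 0, 0.73], [-0.1, 0, -0.28, 0, 0.73], [-0.1, 0, -0.38, 0, 0.73], [-0.1, 0, -0.44, 0, 0.73], [-0.1, 0, -0.44, 0, 0.73]]

```text
clock: 19.73
ee_pos: [0.5555, 0.1432, 0.2263]
orientation: [-0.522, 0.853, -0.001, 0.002]
ft_force: [-0.4, 0.7, 0.1]
finger_gap: 0.0242
```

```bash
python3 -c "
from h import *
rep('w15')
c=ctrl.camera('scene');cv2.imwrite('pics/s15.png',cv2.convertScaleAbs(c['image'],alpha=1.6))
for n in ('bottle','jar','tipbox'):
  for r in ctrl.place_of('scene',n)[:1]: print(n,r['p'],onz(c,r['location'],0).round(3))
"
```

```text
19.7833 psi -117.1 centre in tool [ 0.0795 -0.0007  0.1284] f tool [-0.3 -0.9  0.7] j6 -2.62
line [184.6, 76.3] 0.79 ringang deg -0.35136635682187745 0.0484
bottle 0.7 [0.637 0.211 0.   ]
jar 0.61 [ 0.546  0.257 -0.   ]
tipbox 0.92 [ 0.458 -0.11   0.   ]
```

View pics/w15.png

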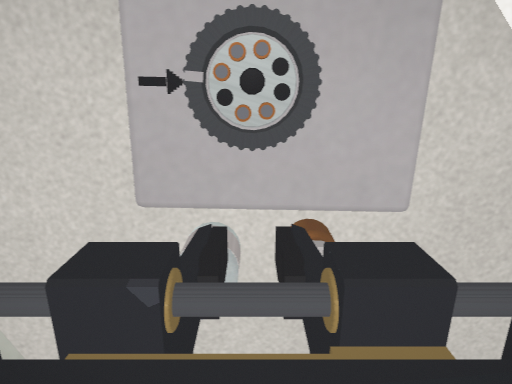

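View pics/s15.png

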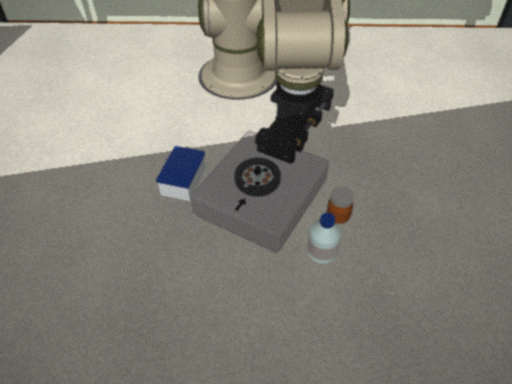

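```bash
python3 -c "
from bench import ctrl
print(ctrl.job_done())"
```

```text
the job is handed in; nothing more can be done
None
```

The ring is turned anticlockwise so its white line is at the pointer for the second time, and the job is handed in at about 20 s of the 72 s allowed. The hand-in reports no verdict, so what follows is from my own checks.

**What I did:** I pressed the fingertips against the knurled rim with about 5–14 N and rolled the ring in two strokes. It started at about 5.0 rad. The first stroke took the line past the pointer to about 151°, then I backed off and brought the fingers round again. The second stroke took it the remaining 208°, for about 430° in all.

**Last checks:**
- **Ring:** the wrist image after backing off puts the line within about 0.5° of the pointer, against a tolerance of 20°.
- **Block:** it sits in its seat in the last wrist image; I did not measure its height.
- **Bottle, jar and tip box:** they stand where they began, to within the roughly 6 mm scatter of the detections.
- **Arm:** the gripper is about 0.11 m above the ring height it worked at, touching nothing, with force at noise level.

**Disagreements:** the camera estimates of the ring's centre differed by up to 3–5 mm. The contact force fell from 14 N to about 6 N during the first stroke, so I added up to about 1 mm of extra press, and the ring kept following the fingers. One low-confidence ring-centre detection early on was plainly wrong and I ignored it.

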